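# Swap the rod antenna in its clamp stand and hold the new one for tightening

### The job

Swap the antenna in the small clamp stand: draw the old stick antenna up out of its two slack ring clamps and stand it on its foot, upright, in an empty cell of the divided crate. Then take the new, thicker rod antenna from the crate and lower it, metal connector first, through the upper ring and then the lower one, until the whole connector is out below the lower ring with its end still clear of the stand's foot plate; finish while holding it still there, so that a colleague can screw on the lead and tighten the clamps. Do not drop either antenna, and leave the can and the jar in their cells and the router and the screwdriver where they are.

Things in the scene. Friction and masses are not known exactly. Their poses are not given: they have to be found in the camera images.
- new_antenna: New antenna: straight black rod 18 mm in diameter, 164 mm long, top slightly tapered; its lowest 20 mm is a steel connector 16 mm in diameter with a chamfered end. About 0.11 kg. Stands loose and upright in a cell of the crate, foot on the cell floor. Origin at the centre of the foot (the connector's flat end), z along the rod to its top.
- old_antenna: Old antenna: black stick 184 mm long; steel connector 16 mm in diameter up to 20 mm, sleeve 18 mm in diameter up to 50 mm, taper to 70 mm, then a stick 13 mm in diameter to the top. About 0.08 kg. Stands loose in both rings of the stand, foot on the foot plate. Origin at the centre of the foot, z along the stick to its top.
- stand: Antenna stand, fixed: steel foot plate 150 (x) x 110 (y) x 8 mm; square post 24 mm wide at x = -50 mm, 144 mm high (the highest part); two aluminium ring clamps one above the other on arms along x from the post, common vertical axis at x = +30 mm, y = 0; clamp ears reach to x = +62 mm. Origin at the centre of the plate's underside, on the table; z up.
- upper_ring (a point): Centre of the upper ring clamp's bore: bore 24 mm in diameter, ring 33 mm outside, 14 mm tall (7 mm above and below this point), vertical axis; 133 mm above the table.
- lower_ring (a point): Centre of the lower ring clamp's bore: the same size, straight below the upper ring, 77 mm above the table (so its underside is 62 mm above the foot plate).
- crate: Divided plywood crate, open on top, fixed: 92 (x) x 180 (y) x 100 mm high, walls and floor 4 mm. Two by four cells, 40 mm square inside, centred at x = -22, +22 mm and y = -66, -22, +22, +66 mm. Three hold the new antenna, the spray can and the screw jar, one each; five are empty. Origin at the centre of its underside, on the table; z up.
- spray_can: Small spray can, 33 mm in diameter, 110 mm tall, standing in a cell of the crate. Origin at the centre of its underside.
- screw_jar: Small clear jar with a grey lid, 34 mm in diameter, 75 mm tall, standing in a cell of the crate. Origin at the centre of its underside.
- router: Black router 120 (x) x 190 (y) x 29 mm high on the table with two thin antennas up to 175 mm above the table. Origin at the centre of its underside.
- screwdriver: Screwdriver, 190 mm long, lying on the table between the stand and the crate, along its x axis. Origin under its middle, at the table.

How it is judged:
By the outcome, as a careful person would: the job done as asked, in the order asked, and still so for the second after the job is handed in, while the arm keeps its last pose, push and grip.
It also fails if it takes over 72 s, if anything falls off the work surface, if the arm or the gripper's body presses on something with over 40 N, if the wrist force passes 120 N, or if a joint passes its speed limit or range.

### The arm

A 6-joint arm with a two-finger parallel gripper is mounted at the origin on the work surface. World frame = base frame: x ahead of the robot, y to its left, z up, the work surface at z = 0. Lengths are in mm, angles in rad, forces in N, time in s.
With the tool pointing down it reaches from about 350 to 875 mm from the base axis. Payload 4.2 kg.
Tool frame: the origin (TCP) lies on the mounting face of the last link; the fingertips stand 173 mm ahead of it and the grasp point (between the pads) lies grip_point_offset ahead of it (grip_point_offset is the distance from the TCP to the grasp point, in mm); z points along the fingers, y is the line along which they close (so a half turn about z gives the same grasp; the last joint's range is limited). The gripper opens to 85 mm and grips with 20 to 120 N. Pads are 22 mm wide; open, the fingers measure 114 mm over their backs; the gripper's body (76 mm by 85 mm) begins 54 mm behind the grasp point. The pads swing forward as they close: fully open they stand 13 mm farther back than shut.
Start: joints at [-0.858, 0.385, 0.008, 0, -1.194, -0.259], TCP at [274.002, -561.714, 404.712] pointing down, gripper open.
Joint ranges: [-3.14, 3.14], [-1.21, 2.06], [-1.07, 1.41], [-3.16, 2.05], [-2.99, -0.16], [-3.1, 3.1]. Speed limits (rad/s): [2.79, 2.79, 3.14, 3.14, 3.14, 3.14].

### API

Orientations are given as a unit quaternion [x, y, z, w].
In Python, from bench import read_state, get_image, job_done, recognise, place_of, grip_point_offset gives the robot as it stands. The module is installed in compiled form; this text tells all that it offers.
- The arm moves only by the tool carry_out, never from a script. Its arguments are lists of equal length, an entry for each row: "slide": the shift along the tool's x, y, z in m, a list of three; "roll": the turn about the tool's z in degrees; "claw": the finger opening in m, from 0 to 0.0854. A call has 1 to 8 rows; each row is the pose to reach, as a shift and turn from the pose commanded when the call began, along the tool's axes at that moment; what a row does not reach only later rows make up. A row lasts 1/8 s, in which the tool goes at most 62.5 mm and 10.7 degrees, less where a joint would pass 70% of its speed; a pose out of reach is approached as far as the arm can. A call with a gripper value outside its range is refused whole. The fingers move at their own pace and stop on an object; the grip force is fixed at half the most. Time passes only in rows, so rows that repeat a pose let the fingers close. It gives the time, the measured TCP pose, the force, the opening and the grip force at its end, in the units of the state.
- read_state(): the state, without advancing time (a new reading comes with each control period).
- get_image(name): name is "scene" or "top" or "wrist"; returns a dict with "img" (400x640x3 uint8, red, green, blue), "z_map" (400x640 float32, mm along the optical axis (not along the pixel's ray), 0 where there is no reading), "mtx" (3x3 intrinsics, pixels), "k1" (the pictures are not rectified: a ray, as slopes to the right and down, at radius r is drawn at 1 + k1 r^2 times it, then the intrinsics apply), "world_from_camera" (4x4, takes a point from camera to world coordinates); the wrist camera has in their place "T_tool_cam" (4x4, takes a point from camera to tool coordinates, whose origin is the TCP and whose axes are the flange's). Camera axes: x right, y up, looking along -z (the intrinsics and any distortion apply to the point x, -y, -z); pixel columns grow to the right and rows downward; lengths in mm; the calibration is good to about 2 mm. A picture is of the moment at which its call begins: read the wrist's pose just before it.
- job_done(): hands the job in; it is judged then, once.
Trained networks look in a picture, given as the dict that the camera call returned (one of the last four; its "shot" number tells which), for a name from the list of things; names that differ only in an ending like _2 or _b are one class to them, and where a whole thing is asked for, a point or a joint stands for the part that bears it (a point fixed in the world has none). Each returns a list of dicts, best first, with "conf" (0 to 1); they miss things now and then, are a little off and sometimes report something else, mostly with a low value. They report only what shows in the picture. A call takes as long as a camera call.
- recognise(picture, thing): "at" ([column, row] in pixels, amid what is visible of it).
- place_of(picture, thing): "at" ([column, row] in pixels: a listed point, or the origin of a listed thing).
The state is a dict: "clock": time; "joints": joint angles; "joint_vel": joint speeds; "joint_efforts": joint torques, N m; "position": TCP position; "ee_rot": TCP orientation; "contact_force": force on the tool from outside, world axes, zero at the start; "wrist_torque": the same for the moment, N m; "gripper_width": finger opening in mm; "grasp_force": force on a finger pad.
Only numpy, scipy, OpenCV 4.12 (cv2) and the standard library are available. Lean on these libraries where they do the work, as an engineer would, in place of code of your own. Each camera call takes 0.05 s, during which the arm holds its last target. There are 200 camera calls.

## Working session

There is one attempt and no reset: what is moved stays moved. The work goes in short steps, Python scripts to look and compute and a tool call to move; the robot and the scene stay as the last step left them, time stands still between calls to the robot, and variables do not carry over. Pictures are saved under pics/ and viewed, at most 10 in all, crops included, and the job is handed in when it is done.

Besides the shell and the picture viewer there is one more tool, called after "Call:" as name(argument=value, ...), one argument or row to a line, values as JSON. carry_out: Moves the arm, as the interface text tells. Its arguments: {"type":"object","properties":{"slide":{"type":"array"},"roll":{"type":"array"},"claw":{"type":"array"}},"required":["slide","roll","claw"]}

```bash
mkdir -p pics
cat > h.py <<'E'
import numpy as np, cv2
from bench import *
from scipy.spatial.transform import Rotation as R
def cam(name):
    s=read_state(); p=get_image(name)
    if name=="wrist":
        T=np.eye(4);T[:3,:3]=R.from_quat(s["ee_rot"]).as_matrix();T[:3,3]=s["position"]
        p["W"]=T@np.array(p["T_tool_cam"])
    else: p["W"]=np.array(p["world_from_camera"])
    return p
def slopes(p,uv):
    K=np.array(p["mtx"],float)
    d=np.array([[(uv[0]-K[0,2])/K[0,0],(uv[1]-K[1,2])/K[1,1]]])[0]
    u=d.copy()
    for _ in range(20): u=d/(1+p["k1"]*(u@u))
    return u
def ray(p,uv):
    u=slopes(p,uv); v=p["W"][:3,:3]@np.array([u[0],-u[1],-1]); return p["W"][:3,3],v
def at_z(p,uv,z):
    o,v=ray(p,uv); return o+v*(z-o[2])/v[2]
def proj(p,X):
    c=np.linalg.inv(p["W"])@np.append(X,1); u=np.array([c[0],-c[1]])/-c[2]
    u=u*(1+p["k1"]*(u@u)); K=np.array(p["mtx"]); return [K[0,0]*u[0]+K[0,2],K[1,1]*u[1]+K[1,2]]
def cloud(p):
    z=p["z_map"]; h,w=z.shape; K=np.array(p["mtx"]); v,u=np.mgrid[:h,:w]
    d=np.stack([(u-K[0,2])/K[0,0],(v-K[1,2])/K[1,1]],-1); s=d.copy()
    for _ in range(20): s=d/(1+p["k1"]*(s**2).sum(-1,keepdims=True))
    c=np.stack([s[...,0]*z,-s[...,1]*z,-z],-1); X=c@p["W"][:3,:3].T+p["W"][:3,3]
    X[z==0]=np.nan; return X
def save(p,n): cv2.imwrite("pics/"+n,p["img"][...,::-1])
E
cat > a.py <<'E'
from h import *
print(grip_point_offset, read_state())
for n in ("top","scene"):
    p=cam(n); save(p,n+"0.png"); print(n,p["W"][:3,3].round(),p["k1"])
    for t,z in [("new_antenna",4),("old_antenna",8),("stand",0),("upper_ring",133),("lower_ring",77),("crate",0),("spray_can",4),("screw_jar",4),("router",0),("screwdriver",0)]:
        print(t,[(np.round(d["at"]),round(d["conf"],2),at_z(p,d["at"],z).round(0)[:2]) for d in place_of(p,t)[:2]])
a,b=[cv2.imread(f"pics/{n}0.png") for n in ("top","scene")]
E
python3 a.py
```

```text
154.70000000000002 {'clock': 0.0, 'joints': array([-8.58389634e-01,  3.85522862e-01,  6.60483022e-03, -5.40738715e-04,
       -1.19400165e+00, -2.58599043e-01]), 'joint_vel': array([-0.00071756, -0.000417  ,  0.00108584, -0.00049459, -0.00265291,
       -0.00150344]), 'joint_efforts': array([-2.75556550e-05, -3.92288661e+01,  1.88400078e+01,  4.18605655e+00,
       -4.57355534e-03,  5.86204706e-06]), 'position': array([ 273.92814279, -561.52354271,  403.62710754]), 'ee_rot': array([-2.24864468e-01,  9.74389440e-01,  1.05625945e-03, -2.73178351e-04]), 'contact_force': array([ 0.11342604, -0.25429153, -0.75806248]), 'wrist_torque': array([-0.0061455 , -0.01470882,  0.02559557]), 'grasp_force': 0.0, 'gripper_width': 85.37227854301716}
top [441. -10. 968.] -0.04295591738824005
new_antenna [(array([447., 249.]), 0.55, array([ 540., -309.]))]
old_antenna [(array([230., 220.]), 0.66, array([604., 211.]))]
stand [(array([221., 232.]), 0.78, array([575., 232.]))]
upper_ring [(array([215., 211.]), 0.57, array([602., 214.]))]
lower_ring [(array([221., 210.]), 0.63, array([614., 217.]))]
crate [
[... 409 characters left out ...]
97. -636.  643.] 0.02001014284178206
new_antenna []
old_antenna [(array([370., 200.]), 0.68, array([605., 220.]))]
stand [(array([361., 198.]), 0.87, array([576., 221.]))]
upper_ring [(array([372., 179.]), 0.74, array([676., 117.])), (array([370., 156.]), 0.72, array([612., 196.]))]
lower_ring [(array([371., 175.]), 0.89, array([608., 214.]))]
crate [(array([204., 293.]), 0.56, array([ 569., -236.]))]
spray_can []
screw_jar [(array([368., 200.]), 0.73, array([596., 222.]))]
router [(array([373., 157.]), 0.65, array([469., 414.])), (array([398., 285.]), 0.6, array([820.,  21.]))]
screwdriver [(array([260., 215.]), 0.83, array([453.,  11.])), (array([207., 295.]), 0.19, array([ 576., -235.]))]
```

View pics/top0.png

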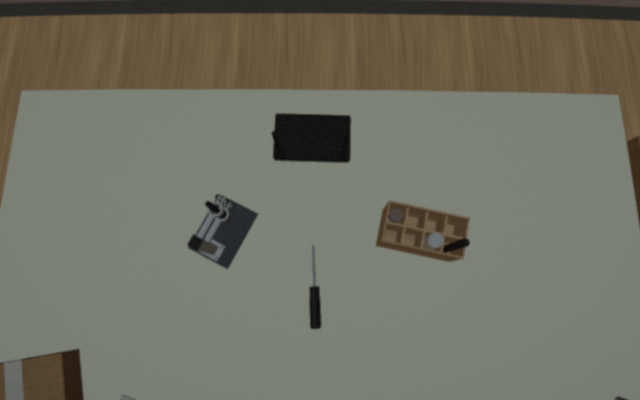

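View pics/scene0.png

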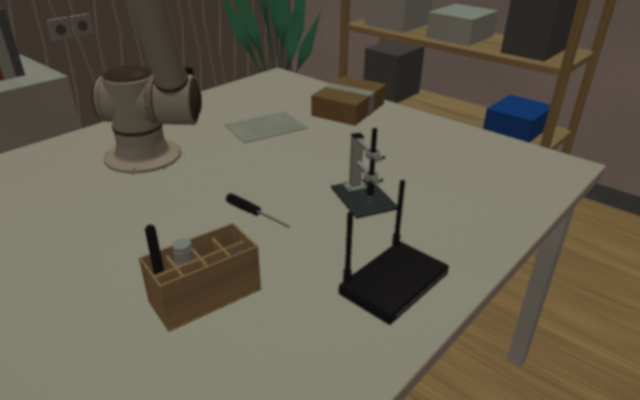

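Top view: stand at about (225,230) with the old antenna at (215,208). The crate is at (423,232): new antenna in the lower-right cell, can at (435,241), jar at (396,215), the other five cells empty. I'll get the poses from depth.

```bash
cat > b.py <<'E'
from h import *
p=cam("top"); X=cloud(p); v,u=np.mgrid[:400,:640]
s=read_state(); M=R.from_quat(s["ee_rot"]).as_matrix(); print("tool x,y",M[:,0].round(3),M[:,1].round(3))
def rect(pts): return cv2.minAreaRect(pts[:,:2].astype(np.float32))
near=lambda c,r: np.hypot(X[...,0]-c[0],X[...,1]-c[1])<r
P=X[near((570,-231),150)&(X[...,2]>85)&(X[...,2]<107)]; print("crate",rect(P),len(P))
P=X[near((575,230),130)&(X[...,2]>4)&(X[...,2]<150)]; print("plate",rect(P),len(P))
P=X[near((575,230),130)&(X[...,2]>150)]; print("old top",P.mean(0),P[:,2].max(),len(P))
P=X[near((540,-309),100)&(X[...,2]>130)]; print("new top",P.mean(0),P[:,2].max(),len(P))
g=cv2.convertScaleAbs(p["img"],alpha=1.8); 
a=cv2.resize(g[185:275,180:265],(400,424),interpolation=3);b=cv2.resize(g[190:275,370:475],(400,424),interpolation=3)
cv2.imwrite("pics/c.png",np.hstack([a,b])[...,::-1])
E
python3 b.py
```

```text
tool x,y [-0.899 -0.438  0.   ] [-0.438  0.899 -0.   ]
crate ((571.6871948242188, -235.626220703125), (180.08836364746094, 93.16613006591797), 77.91548919677734) 897
plate ((572.868408203125, 237.76287841796875), (231.6769256591797, 243.9203643798828), 73.44056701660156) 2847
old top [603.32820326 213.021991   179.40756826] 193.39176901848464 73
new top [ 534.92105796 -293.62937736  156.38265179] 170.71816001530692 111
```

View pics/c.png

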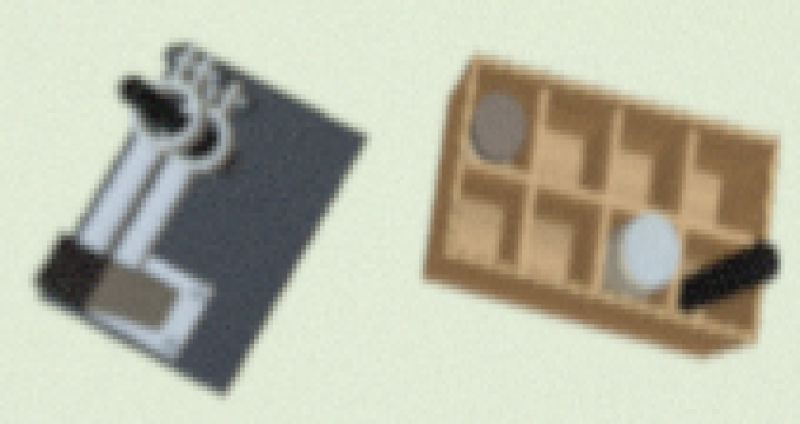

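Call:
carry_out(
  slide=[
    [-0.04, 0.035, 0],
    [-0.085, 0.074, 0],
    [-0.13, 0.113, 0],
    [-0.175, 0.152, 0],
    [-0.22, 0.191, 0],
    [-0.265, 0.23, 0],
    [-0.31, 0.269, 0],
    [-0.35, 0.304, 0],
  ],
  roll=[0, 0, 0, 0, 0, 0, 0, 0],
  claw=[0.0854, 0.0854, 0.0854, 0.07, 0.05, 0.05, 0.05, 0.05],
)

```text
clock: 2.15
position: [455.7, -133.0, 405.2]
ee_rot: [-0.225, 0.974, -0.0, 0.001]
contact_force: [1.0, -0.4, 0.2]
gripper_width: 49.6
grasp_force: 0.0
```

Call:
carry_out(
  slide=[
    [-0.045, 0.039, 0],
    [-0.09, 0.078, 0],
    [-0.135, 0.117, 0],
    [-0.18, 0.156, 0],
    [-0.225, 0.195, 0],
    [-0.26, 0.226, 0],
    [-0.286, 0.248, 0],
    [-0.286, 0.248, 0],
  ],
  roll=[0, 0, 0, 0, 0, 0, 0, 0],
  claw=[0.05, 0.05, 0.05, 0.05, 0.05, 0.05, 0.05, 0.05],
)

```text
clock: 3.15
position: [604.2, 215.4, 403.7]
ee_rot: [-0.226, 0.974, -0.0, -0.0]
contact_force: [0.3, -0.5, -1.0]
gripper_width: 49.9
grasp_force: 0.0
```

```bash
cat > c.py <<'E'
from h import *
s=read_state(); print(s["clock"],s["position"],s["ee_rot"],s["gripper_width"],s["contact_force"])
p=cam("wrist"); save(p,"w1.png"); print(np.array(p["T_tool_cam"]).round(2)); X=cloud(p)
for t,z in [("old_antenna",8),("upper_ring",133),("lower_ring",77),("stand",0)]:
    print(t,[(np.round(d["at"]),round(d["conf"],2),at_z(p,d["at"],z).round(1)[:2]) for d in place_of(p,t)[:2]])
Q=X[(np.hypot(X[...,0]-604,X[...,1]-213)<40)&(X[...,2]>150)&(X[...,2]<200)]
print(len(Q),Q.mean(0),Q[Q[:,2]>185].mean(0))
E
python3 c.py
```

```text
3.15 [604.18664997 215.38654904 403.69253104] [-2.26127137e-01  9.74097721e-01 -9.44896837e-05 -3.73793733e-04] 49.908728359021886 [ 0.30328597 -0.47502212 -1.01872664]
[[ 0.    0.95  0.3  77.48]
 [ 1.   -0.   -0.   -0.16]
 [-0.    0.3  -0.95 30.52]
 [ 0.    0.    0.    1.  ]]
old_antenna [(array([318., 173.]), 0.8, array([602.5, 211. ]))]
upper_ring [(array([319., 205.]), 0.69, array([604.9, 213.8]))]
lower_ring [(array([319., 189.]), 0.57, array([605.2, 213.7]))]
stand []
531 [601.44742705 211.73497967 181.2329035 ] [602.94823203 212.44546745 191.21857636]
```

View pics/w1.png

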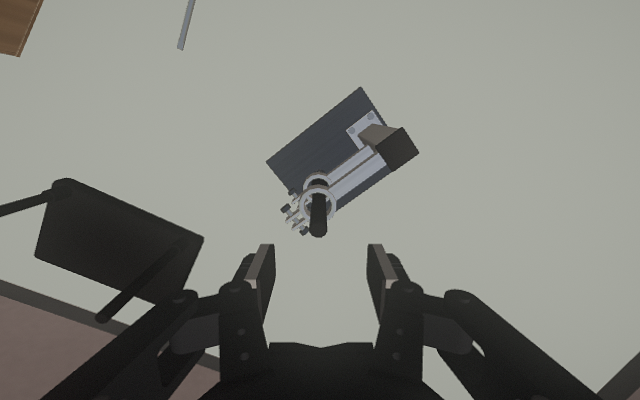

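Wrist view: rings around (318,195), old stick top at (317,232), fingers on either side with nothing touching. Next, fit the upper ring and the stick in the tool frame.

```bash
cat > d.py <<'E'
from h import *
from scipy.optimize import least_squares
def fit(P,r=None):
    f=lambda q: np.hypot(P[:,0]-q[0],P[:,1]-q[1])-q[2]
    o=least_squares(f,[*P.mean(0)[:2],14],loss="soft_l1"); return o.x.round(2)
O=[]
for k in range(5):
    p=cam("wrist"); s=read_state(); p["W"]=np.array(p["T_tool_cam"]); X=cloud(p)
    z0=s["position"][2]; H=405-X[...,2] if 0 else z0-X[...,2]
    u=place_of(p,"upper_ring")[:1]; l=place_of(p,"lower_ring")[:1]
    a=at_z(p,u[0]["at"],z0-133)[:2] if u else 0; b=at_z(p,l[0]["at"],z0-77)[:2] if l else 0
    # bright ring pixels at z~140
    g=p["img"].mean(-1); c=np.mean([a,b],0) if u and l else a
    D=np.hypot(X[...,0]-c[0],X[...,1]-c[1])
    m=(abs(H-140)<4)&(D<20)
    t=(H>182)&(H<200)&(D<40); A=(H>165)&(H<175)&(D<40)
    print("up",np.round(a,1),"lo",np.round(b,1),"rim",m.sum(),fit(X[m]),"top",X[t].mean(0).round(1),"at170",X[A].mean(0).round(1))
print(s["position"])
E
python3 d.py
```

```text
up [-2.2 -0.4] lo 0 rim 572 [-0.7  -0.48 14.47] top [  0.7   0.5 214.4] at170 [  4.    0.6 235.1]
up [-0.5  1.1] lo [-3.7 -0.3] rim 573 [-0.4  -0.49 14.5 ] top [  0.9   0.4 214.5] at170 [  4.1   0.5 235.1]
up [-4.   0.7] lo [-3.4  0.3] rim 571 [-0.26 -1.01 14.46] top [ 1.100e+00 -1.000e-01  2.144e+02] at170 [4.50e+00 1.00e-01 2.35e+02]
up [ 0.1 -2.2] lo [-3.5 -5. ] rim 556 [-0.47 -1.65 14.48] top [ 1.20e+00 -2.00e-01  2.14e+02] at170 [ 4.500e+00 -1.000e-01  2.346e+02]
up [ 0.4 -1.9] lo [-0.4 -0.5] rim 581 [ 0.16 -1.15 14.52] top [  1.3  -0.3 214. ] at170 [  4.6  -0.5 234.9]
[603.65389405 213.25906438 404.7046855 ]
```

Call:
carry_out(
  slide=[
    [0, 0, 0.03],
    [0, 0, 0.06],
    [0, 0, 0.08],
    [0, 0, 0.08],
    [0, 0, 0.08],
    [0, 0, 0.08],
    [0, 0, 0.08],
    [0, 0, 0.08],
  ],
  roll=[0, 0, 0, 0, 0, 0, 0, 0],
  claw=[0.05, 0.05, 0.05, 0.04, 0.02, 0.005, 0.005, 0.005],
)

```text
clock: 5.15
position: [604.0, 213.4, 326.2]
ee_rot: [-0.225, 0.974, 0.0, 0.001]
contact_force: [0.3, 1.6, 4.5]
gripper_width: 11.0
grasp_force: 58.5
```

Call:
carry_out(
  slide=[
    [0, 0, 0],
    [0, 0, 0],
    [0, 0, 0],
    [0, 0, -0.01],
    [0, 0, -0.02],
    [0, 0, -0.03],
    [0, 0, -0.03],
    [0, 0, -0.03],
  ],
  roll=[0, 0, 0, 0, 0, 0, 0, 0],
  claw=[0.005, 0.005, 0.005, 0.005, 0.005, 0.005, 0.005, 0.005],
)

```text
clock: 6.15
position: [603.5, 213.2, 354.4]
ee_rot: [-0.225, 0.974, 0.0, -0.0]
contact_force: [-0.2, -0.6, -1.9]
gripper_width: 11.0
grasp_force: 58.4
```

Call:
carry_out(
  slide=[
    [0, 0, -0.015],
    [0, 0, -0.03],
    [0, 0, -0.045],
    [0, 0, -0.06],
    [0, 0, -0.075],
    [0, 0, -0.09],
    [0, 0, -0.11],
    [0, 0, -0.13],
  ],
  roll=[0, 0, 0, 0, 0, 0, 0, 0],
  claw=[0.005, 0.005, 0.005, 0.005, 0.005, 0.005, 0.005, 0.005],
)

```text
clock: 7.15
position: [603.6, 213.2, 485.8]
ee_rot: [-0.225, 0.974, -0.0, -0.0]
contact_force: [-0.1, 0.2, -0.2]
gripper_width: 10.7
grasp_force: 58.4
```

```bash
cat > e.py <<'E'
from h import *
s=read_state(); print(s["clock"],s["position"],s["gripper_width"],s["contact_force"])
M=R.from_quat(s["ee_rot"]).as_matrix()
p=cam("wrist"); save(p,"w2.png"); q=cam("scene"); save(q,"s2.png")
cv2.imwrite("pics/v2.png",np.vstack([p["img"][150:400,100:540],q["img"][30:280,150:590]])[...,::-1])
g=np.array([564,-166.5]); d=np.array([*(g-s["position"][:2]),0]); print((M.T@d).round(1))
E
python3 e.py
```

```text
7.15 [603.58209477 213.20386468 485.80128859] 10.699451891622171 [-0.13789643  0.18596797 -0.19743458]
[ 202.  -323.9    0. ]
```

View pics/v2.png

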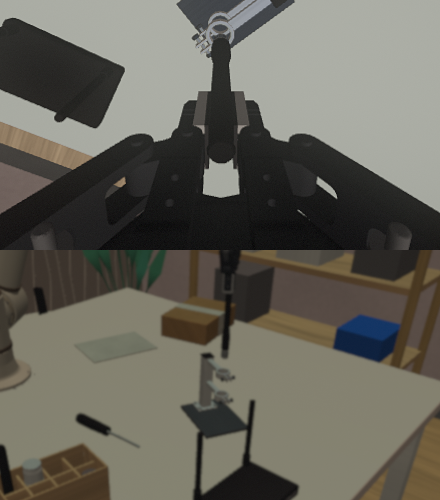

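The wrist and scene views show the old stick hanging vertical in the pads, its foot clear above the rings (scene crop (225,355)). Moving it over the empty cell.

Call:
carry_out(
  slide=[
    [0.022, -0.035, 0],
    [0.05, -0.08, 0],
    [0.08, -0.128, 0],
    [0.11, -0.176, 0],
    [0.14, -0.224, 0],
    [0.168, -0.27, 0],
    [0.19, -0.305, 0],
    [0.202, -0.324, 0],
  ],
  roll=[0, 0, 0, 0, 0, 0, 0, 0],
  claw=[0.005, 0.005, 0.005, 0.005, 0.005, 0.005, 0.005, 0.005],
)

```text
clock: 8.25
position: [563.5, -168.6, 483.9]
ee_rot: [-0.224, 0.975, 0.0, -0.001]
contact_force: [0.1, 0.6, -1.7]
gripper_width: 10.7
grasp_force: 58.4
```

Call:
carry_out(
  slide=[
    [0, 0, 0],
    [0, 0, 0.01],
    [0, 0, 0.03],
    [0, 0, 0.04],
    [0, 0, 0.04],
    [0, 0, 0.04],
  ],
  roll=[0, 0, 0, 0, 0, 0],
  claw=[0.005, 0.005, 0.005, 0.005, 0.005, 0.005],
)

```text
clock: 9.0
position: [564.4, -166.2, 445.3]
ee_rot: [-0.225, 0.974, -0.0, 0.001]
contact_force: [-0.1, 0.0, -0.8]
gripper_width: 11.1
grasp_force: 58.5
```

```bash
cat > f.py <<'E'
from h import *
s=read_state(); print(s["clock"],s["position"],s["gripper_width"],s["contact_force"])
M=R.from_quat(s["ee_rot"]).as_matrix()
p=cam("wrist"); X=cloud(p); 
P=X[(np.hypot(X[...,0]-571,X[...,1]+235)<135)&(X[...,2]>90)&(X[...,2]<106)]
print(len(P),cv2.minAreaRect(P[:,:2].astype(np.float32)))
q=p["img"].copy()
ux,uy=np.array([.978,-.209,0]),np.array([.209,.978,0]); c=np.array([571.7,-235.6,0])
for a in(-44,0,44):
  for b in(-88,-44,0,44,88):
    u=proj(p,c+ux*a+uy*b+[0,0,100]); cv2.circle(q,tuple(int(round(v)) for v in u),3,(255,0,0),1)
p["img"]=q; save(p,"w3.png")
E
python3 f.py
```

```text
9.0 [ 564.38081565 -166.22500716  445.34128163] 11.1032309368482 [-0.12284906  0.03647096 -0.8027576 ]
2572 ((571.19580078125, -237.66357421875), (180.34007263183594, 92.99304962158203), 78.16445922851562)
```

View pics/w3.png

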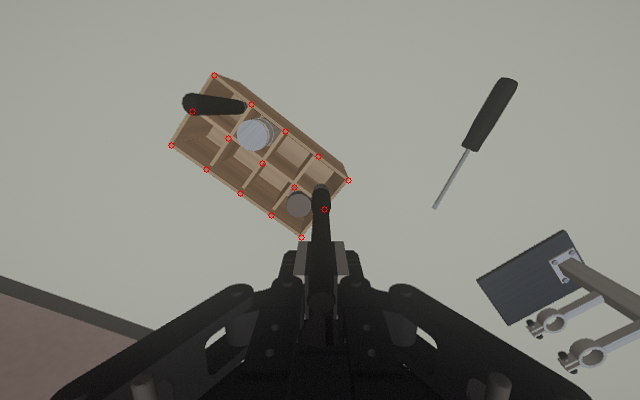

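The crate model (red dots) fits, and the held stick is over the empty cell by the jar at about (320,190). Lowering.

Call:
carry_out(
  slide=[
    [0, 0, 0.02],
    [0, 0, 0.045],
    [0, 0, 0.07],
    [0, 0, 0.09],
    [0, 0, 0.105],
    [0, 0, 0.115],
    [0, 0, 0.118],
    [0, 0, 0.118],
  ],
  roll=[0, 0, 0, 0, 0, 0, 0, 0],
  claw=[0.005, 0.005, 0.005, 0.005, 0.005, 0.005, 0.005, 0.005],
)

```text
clock: 10.05
position: [564.3, -166.6, 327.1]
ee_rot: [-0.225, 0.974, -0.0, 0.0]
contact_force: [0.4, -0.2, -1.2]
gripper_width: 10.8
grasp_force: 58.5
```

Call:
carry_out(
  slide=[
    [0, 0, 0.001],
    [0, 0, 0.002],
    [0, 0, 0.003],
    [0, 0, 0.003],
    [0, 0, 0.003],
  ],
  roll=[0, 0, 0, 0, 0],
  claw=[0.005, 0.005, 0.005, 0.005, 0.005],
)

```text
clock: 10.68
position: [564.1, -166.5, 323.7]
ee_rot: [-0.225, 0.974, -0.0, 0.0]
contact_force: [0.2, 0.9, -1.1]
gripper_width: 10.9
grasp_force: 58.5
```

Call:
carry_out(
  slide=[
    [0, 0, 0.001],
    [0, 0, 0.001],
    [0, 0, 0.002],
    [0, 0, 0.002],
  ],
  roll=[0, 0, 0, 0],
  claw=[0.005, 0.005, 0.005, 0.005],
)

```text
clock: 11.18
position: [564.3, -166.6, 322.3]
ee_rot: [-0.225, 0.974, -0.0, 0.0]
contact_force: [0.2, 0.8, 2.2]
gripper_width: 10.9
grasp_force: 58.9
```

Call:
carry_out(
  slide=[
    [0, 0, 0.001],
    [0, 0, 0.001],
    [0, 0, 0.001],
  ],
  roll=[0, 0, 0],
  claw=[0.005, 0.005, 0.005],
)

```text
clock: 11.55
position: [564.4, -166.6, 322.2]
ee_rot: [-0.225, 0.974, -0.001, 0.001]
contact_force: [-1.6, 0.2, 6.1]
gripper_width: 11.0
grasp_force: 59.4
```

Foot is on the floor (6 N). Release and rise.

Call:
carry_out(
  slide=[
    [0, 0, 0],
    [0, 0, 0],
    [0, 0, 0],
    [0, 0, 0],
    [0, 0, 0],
    [0, 0, 0],
    [0, 0, -0.015],
    [0, 0, -0.03],
  ],
  roll=[0, 0, 0, 0, 0, 0, 0, 0],
  claw=[0.014, 0.018, 0.025, 0.035, 0.045, 0.05, 0.05, 0.05],
)

```text
clock: 12.55
position: [564.3, -166.6, 352.1]
ee_rot: [-0.225, 0.974, -0.0, 0.0]
contact_force: [-0.8, -0.4, -0.5]
gripper_width: 50.0
grasp_force: 0.0
```

Call:
carry_out(
  slide=[
    [0, 0, -0.03],
    [0, 0, -0.06],
    [0, 0, -0.09],
    [0, 0, -0.1],
    [0, 0, -0.1],
  ],
  roll=[0, 0, 0, 0, 0],
  claw=[0.05, 0.05, 0.05, 0.05, 0.05],
)

```text
clock: 13.18
position: [563.9, -166.5, 451.4]
ee_rot: [-0.225, 0.974, -0.0, 0.001]
contact_force: [0.2, 0.9, -0.4]
gripper_width: 50.1
grasp_force: 0.0
```

```bash
cat > g.py <<'E'
from h import *
s=read_state(); print(s["clock"],s["position"],s["gripper_width"],s["contact_force"])
M=R.from_quat(s["ee_rot"]).as_matrix()
p=cam("wrist"); save(p,"w4.png"); X=cloud(p)
for n,c in (("old",(564,-167)),("new",(536,-296))):
    for lo,hi in ((100,115),(125,140),(140,155),(155,166),(166,180),(180,192)):
        Q=X[(np.hypot(X[...,0]-c[0],X[...,1]-c[1])<35)&(X[...,2]>lo)&(X[...,2]<hi)]
        if len(Q)>5: print(n,lo,len(Q),Q.mean(0).round(1), (M.T@(Q.mean(0)-s["position"])).round(1))
print(M.T@np.array([536-564.,-129,0]), place_of(p,"new_antenna"))
E
python3 g.py
```

```text
13.175 [ 563.88848482 -166.4862494   451.43267288] 50.09570051223397 [ 0.23144458  0.86162292 -0.39032739]
old 100 164 [ 552.3 -159.9  102. ] [  8.1  11.1 349.5]
old 125 38 [ 559.3 -169.1  132.6] [ 5.800e+00 -2.000e-01  3.189e+02]
old 140 49 [ 559.3 -169.2  147.7] [ 5.800e+00 -3.000e-01  3.038e+02]
old 155 37 [ 559.5 -169.7  160.5] [  5.8  -0.8 290.9]
old 166 56 [ 559.2 -169.   173.1] [ 5.700e+00 -1.000e-01  2.783e+02]
old 180 191 [ 562.7 -167.5  187.2] [  1.9  -0.3 264.3]
new 100 371 [ 528.5 -287.4  105.9] [ 85.4 -93.1 345.4]
new 125 104 [ 533.5 -292.8  132.5] [  83.2 -100.   318.9]
new 140 118 [ 533.7 -292.7  147.5] [  82.9 -100.1  303.8]
new 155 193 [ 533.9 -294.8  162.3] [  83.6 -102.   289.1]
new 166 238 [ 536.2 -298.7  168. ] [  83.3 -106.6  283.3]
[ 8.17068994e+01 -1.03677267e+02 -8.36268630e-02] [{'at': [243.5, 106.3], 'conf': 0.72}]
```

View pics/w4.png

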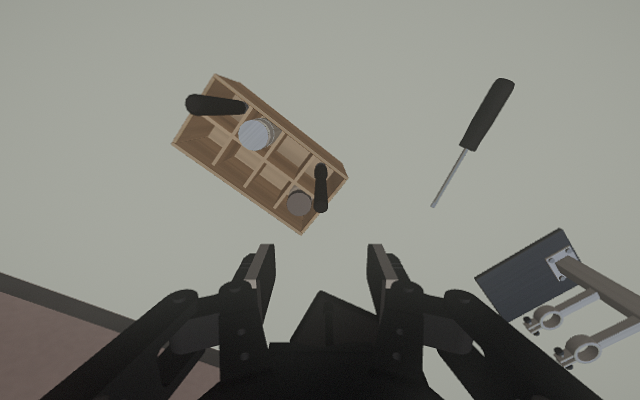

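Old antenna stands upright in its cell (about (320,190)); the new one is at (215,105). Moving over the new one.

Call:
carry_out(
  slide=[
    [0.03, -0.038, 0],
    [0.06, -0.077, 0.02],
    [0.083, -0.107, 0.04],
    [0.083, -0.107, 0.05],
    [0.083, -0.107, 0.05],
    [0.083, -0.107, 0.05],
    [0.083, -0.107, 0.05],
  ],
  roll=[0, 0, 0, 0, 0, 0, 0],
  claw=[0.05, 0.05, 0.05, 0.05, 0.05, 0.05, 0.05],
)

```text
clock: 14.15
position: [536.8, -298.2, 401.6]
ee_rot: [-0.226, 0.974, -0.0, 0.001]
contact_force: [-0.8, -0.0, -0.1]
gripper_width: 49.9
grasp_force: 0.0
```

```bash
sed -i 's/w4.png/w5.png/' g.py; python3 g.py | grep -v old
```

```text
14.15 [ 536.8464899  -298.21940683  401.63283597] 49.92408400128369 [-0.78814282 -0.01397096 -0.14494433]
new 100 494 [ 533.  -285.6  106.1] [ -1.8  13.3 295.6]
new 125 85 [ 529.7 -302.4  132.5] [  8.6  -0.3 269.2]
new 140 112 [ 529.7 -302.8  147.4] [  8.7  -0.7 254.3]
new 155 195 [ 532.  -301.4  162.3] [  6.   -0.5 239.3]
new 166 244 [ 535.4 -299.8  167.9] [  2.3  -0.6 233.8]
[ 8.18776793e+01 -1.03542480e+02  2.25410855e-02] [{'at': [320.9, 172.8], 'conf': 0.68}]
```

Call:
carry_out(
  slide=[
    [0.001, 0, 0.025],
    [0.001, 0, 0.055],
    [0.001, 0, 0.08],
    [0.001, 0, 0.097],
    [0.001, 0, 0.098],
    [0.001, 0, 0.098],
    [0.001, 0, 0.098],
    [0.001, 0, 0.098],
  ],
  roll=[0, 0, 0, 0, 0, 0, 0, 0],
  claw=[0.05, 0.05, 0.05, 0.05, 0.04, 0.03, 0.02, 0.01],
)

```text
clock: 15.25
position: [535.8, -299.7, 304.1]
ee_rot: [-0.225, 0.974, -0.001, 0.001]
contact_force: [-0.8, 0.4, 2.7]
gripper_width: 16.7
grasp_force: 58.6
```

Call:
carry_out(
  slide=[
    [0, 0, 0],
    [0, 0, 0],
    [0, 0, 0],
    [0, 0, 0],
    [0, 0, -0.01],
    [0, 0, -0.02],
    [0, 0, -0.04],
    [0, 0, -0.06],
  ],
  roll=[0, 0, 0, 0, 0, 0, 0, 0],
  claw=[0.01, 0.01, 0.01, 0.01, 0.01, 0.01, 0.01, 0.01],
)

```text
clock: 16.25
position: [535.4, -299.5, 363.2]
ee_rot: [-0.225, 0.974, 0.0, -0.0]
contact_force: [0.4, -0.1, -0.6]
gripper_width: 16.1
grasp_force: 58.6
```

Call:
carry_out(
  slide=[
    [0, 0, -0.025],
    [0, 0, -0.05],
    [0, 0, -0.08],
    [0, 0, -0.11],
    [0, 0, -0.135],
    [0, 0, -0.15],
    [0, 0, -0.15],
  ],
  roll=[0, 0, 0, 0, 0, 0, 0],
  claw=[0.01, 0.01, 0.01, 0.01, 0.01, 0.01, 0.01],
)

```text
clock: 17.12
position: [535.4, -299.5, 513.6]
ee_rot: [-0.225, 0.974, -0.0, 0.001]
contact_force: [-0.1, 0.0, -1.9]
gripper_width: 16.3
grasp_force: 58.7
```

```bash
cat > i.py <<'E'
from h import *
s=read_state(); print(s["clock"],s["position"],s["gripper_width"],s["contact_force"])
M=R.from_quat(s["ee_rot"]).as_matrix(); print(M.T@np.array([604-s["position"][0],212.3-s["position"][1],0]))
p=cam("wrist"); save(p,"w6.png"); p["W"]=np.array(p["T_tool_cam"]); X=cloud(p)
for z in range(150,310,15):
    Q=X[(np.hypot(X[...,0],X[...,1])<25)&(abs(X[...,2]-z)<6)]
    if len(Q): print(z,len(Q),Q.mean(0).round(1))
E
python3 i.py
```

```text
17.125 [ 535.42270838 -299.49984232  513.62857219] 16.313476438243452 [-0.09934306  0.0199899  -1.89713772]
[-2.85976408e+02  4.29952807e+02 -4.26263624e-02]
150 1170 [  9.1  -0.3 149.6]
165 744 [  9.2  -0.  164.2]
180 256 [  7.2   0.  179.9]
195 199 [ 7.100e+00 -1.000e-01  1.949e+02]
210 158 [ 7.100e+00 -1.000e-01  2.101e+02]
225 124 [  7.1  -0.  224.5]
240 103 [7.100e+00 2.000e-01 2.396e+02]
255 88 [  7.2   0.  254.7]
270 68 [ 7.200e+00 -1.000e-01  2.698e+02]
285 46 [ 6.90e+00 -2.00e-01  2.86e+02]
300 9 [  6.8   2.6 297.2]
```

Held straight: axis within 0.3 mm of the tool axis, foot 300 mm from the TCP. Moving 40 mm beyond the rings so the camera sees them clear of the rod.

Call:
carry_out(
  slide=[
    [-0.02, 0.026, 0],
    [-0.055, 0.073, 0],
    [-0.09, 0.119, 0],
    [-0.125, 0.165, 0],
    [-0.16, 0.211, 0],
    [-0.195, 0.257, 0],
    [-0.23, 0.303, 0],
    [-0.26, 0.343, 0],
  ],
  roll=[0, 0, 0, 0, 0, 0, 0, 0],
  claw=[0.01, 0.01, 0.01, 0.01, 0.01, 0.01, 0.01, 0.01],
)

```text
clock: 18.18
position: [619.0, 125.0, 510.7]
ee_rot: [-0.225, 0.974, -0.0, -0.002]
contact_force: [0.7, -0.5, -0.7]
gripper_width: 16.1
grasp_force: 58.7
```

Call:
carry_out(
  slide=[
    [-0.025, 0.033, 0],
    [-0.048, 0.064, 0],
    [-0.06, 0.08, 0],
    [-0.066, 0.087, 0],
    [-0.066, 0.087, 0.02],
    [-0.066, 0.087, 0.03],
    [-0.066, 0.087, 0.03],
    [-0.066, 0.087, 0.03],
  ],
  roll=[0, 0, 0, 0, 0, 0, 0, 0],
  claw=[0.01, 0.01, 0.01, 0.01, 0.01, 0.01, 0.01, 0.01],
)

```text
clock: 19.18
position: [640.2, 229.3, 483.7]
ee_rot: [-0.225, 0.974, -0.0, 0.001]
contact_force: [1.0, 0.2, -0.9]
gripper_width: 16.2
grasp_force: 58.7
```

Call:
carry_out(
  slide=[
    [0, 0, 0],
    [0, 0, 0],
    [0, 0, 0],
    [0, 0, 0],
  ],
  roll=[0, 0, 0, 0],
  claw=[0.01, 0.01, 0.01, 0.01],
)

```text
clock: 19.68
position: [640.0, 229.9, 482.7]
ee_rot: [-0.225, 0.974, 0.0, 0.0]
contact_force: [0.2, -0.6, -0.8]
gripper_width: 16.5
grasp_force: 58.7
```

```bash
cat > j.py <<'E'
from h import *
from scipy.optimize import least_squares
s=read_state(); z0=s["position"][2]; print(s["clock"],s["position"],s["gripper_width"])
p=cam("wrist"); save(p,"w7.png"); p["W"]=np.array(p["T_tool_cam"]); X=cloud(p); H=z0-X[...,2]
def fit(P,r):
    o=least_squares(lambda q:np.hypot(P[:,0]-q[0],P[:,1]-q[1])-r,P.mean(0)[:2],loss="soft_l1"); return o.x.round(2)
for n,h in (("upper_ring",133),("lower_ring",77)):
    d=place_of(p,n)[:1]
    if not d: continue
    c=at_z(p,d[0]["at"],z0-h)[:2]; print(n,d,c.round(1))
    c0=np.array([float(__import__("sys").argv[1]),float(__import__("sys").argv[2])])
    m=(abs(H-h-7)<2.5)&(np.hypot(X[...,0]-c0[0],X[...,1]-c0[1])<18); P=X[m]; c=c0
    for _ in range(6):
        D=P[:,:2]-c; r=np.hypot(*D.T); a=np.arctan2(D[:,1],D[:,0]); b=np.floor(a/np.pi*18)
        Q=[(P[b==k][r[b==k].argsort()[:3]].mean(0)) for k in np.unique(b) if (b==k).sum()>3]
        Q=np.array(Q); c=fit(Q,12)
    print(n,m.sum(),H[m].mean().round(1),"bore",c,len(Q),"rim mid",fit(P,14.25))
E
python3 j.py 40 -1
```

```text
19.675 [640.03613432 229.89575357 482.74954075] 16.549616977801247
upper_ring [{'at': [323.1, 149.5], 'conf': 0.89}] [38.4  2.7]
upper_ring 374 139.8 bore [39.98 -0.46] 36 rim mid [40.07 -0.43]
lower_ring [{'at': [319.7, 145.1], 'conf': 0.57}] [37.2 -1.2]
lower_ring 141 83.8 bore [39.81 -0.26] 21 rim mid [40.5  -0.67]
```

View pics/w7.png

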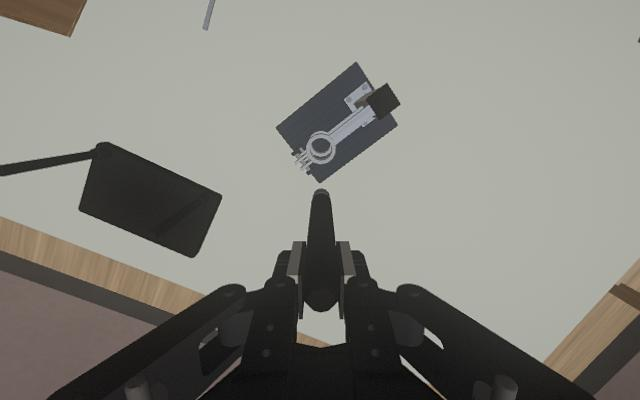

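Ring bore sits at tool (40.0, -0.5). Aligning, then lowering to just above the ring.

Call:
carry_out(
  slide=[
    [0.02, 0, 0],
    [0.04, -0.0005, 0],
    [0.04, -0.0005, 0],
    [0.04, -0.0005, 0.01],
    [0.04, -0.0005, 0.025],
    [0.04, -0.0005, 0.033],
    [0.04, -0.0005, 0.033],
    [0.04, -0.0005, 0.033],
  ],
  roll=[0, 0, 0, 0, 0, 0, 0, 0],
  claw=[0.01, 0.01, 0.01, 0.01, 0.01, 0.01, 0.01, 0.01],
)

```text
clock: 20.82
position: [604.6, 212.0, 449.9]
ee_rot: [-0.225, 0.974, -0.0, 0.0]
contact_force: [-0.2, 0.3, -0.6]
gripper_width: 16.3
grasp_force: 58.7
```

```bash
python3 j.py 0 0; python3 i.py | tail -5
```

```text
20.825 [604.55129947 211.95585947 449.92167523] 16.317909969260906
upper_ring [{'at': [320.2, 189.5], 'conf': 0.55}] [ 1.4 -0.5]
upper_ring 299 139.8 bore [1.06 0.3 ] 28 rim mid [0.65 0.31]
lower_ring [{'at': [320.7, 181.2], 'conf': 0.91}] [-3.   0.1]
lower_ring 171 83.9 bore [ 1.22 -0.13] 22 rim mid [0.79 0.23]
240 104 [7.100e+00 2.000e-01 2.401e+02]
255 90 [7.20e+00 1.00e-01 2.55e+02]
270 71 [ 7.300e+00 -2.000e-01  2.701e+02]
285 47 [ 7.000e+00 -2.000e-01  2.857e+02]
300 9 [  6.9   2.6 296.8]
```

Call:
carry_out(
  slide=[
    [0.0005, 0, 0.005],
    [0.0005, 0, 0.01],
    [0.0005, 0, 0.015],
    [0.0005, 0, 0.02],
    [0.0005, 0, 0.025],
    [0.0005, 0, 0.03],
  ],
  roll=[0, 0, 0, 0, 0, 0],
  claw=[0.01, 0.01, 0.01, 0.01, 0.01, 0.01],
)

```text
clock: 21.78
position: [603.9, 211.7, 419.3]
ee_rot: [-0.225, 0.974, -0.0, -0.0]
contact_force: [0.2, 0.3, -1.1]
gripper_width: 16.4
grasp_force: 58.7
```

Call:
carry_out(
  slide=[
    [0, 0, 0.007],
    [0, 0, 0.014],
    [0, 0, 0.021],
    [0, 0, 0.028],
    [0, 0, 0.032],
  ],
  roll=[0, 0, 0, 0, 0],
  claw=[0.01, 0.01, 0.01, 0.01, 0.01],
)

```text
clock: 22.4
position: [603.8, 211.6, 387.0]
ee_rot: [-0.225, 0.974, -0.0, -0.0]
contact_force: [-0.5, 0.7, -0.9]
gripper_width: 16.6
grasp_force: 58.7
```

No contact so far. On through the lower ring.

Call:
carry_out(
  slide=[
    [0, 0, 0.004],
    [0, 0, 0.008],
    [0, 0, 0.012],
    [0, 0, 0.016],
    [0, 0, 0.02],
    [0, 0, 0.024],
  ],
  roll=[0, 0, 0, 0, 0, 0],
  claw=[0.01, 0.01, 0.01, 0.01, 0.01, 0.01],
)

```text
clock: 23.15
position: [603.8, 211.7, 363.4]
ee_rot: [-0.225, 0.974, -0.0, 0.0]
contact_force: [0.3, -0.1, -1.1]
gripper_width: 16.3
grasp_force: 58.7
```

Call:
carry_out(
  slide=[
    [0, 0, 0.006],
    [0, 0, 0.012],
    [0, 0, 0.018],
    [0, 0, 0.024],
    [0, 0, 0.03],
    [0, 0, 0.033],
    [0, 0, 0.033],
    [0, 0, 0.033],
  ],
  roll=[0, 0, 0, 0, 0, 0, 0, 0],
  claw=[0.01, 0.01, 0.01, 0.01, 0.01, 0.01, 0.01, 0.01],
)

```text
clock: 24.15
position: [603.9, 211.7, 331.0]
ee_rot: [-0.225, 0.974, 0.0, 0.0]
contact_force: [0.5, 0.1, -0.5]
gripper_width: 16.5
grasp_force: 58.7
```

```bash
cat > k.py <<'E'
from h import *
s=read_state(); print(s["position"],s["contact_force"],s["wrist_torque"],s["joint_vel"].round(3))
q=cam("scene"); p=cam("wrist")
X=cloud(q)
for a in (34,44,56,64): print(a,np.round(proj(q,[604,212,a]),1))
a=cv2.resize(q["img"][100:230,310:440],(500,500),interpolation=3)
cv2.imwrite("pics/end.png",np.hstack([a,cv2.resize(q["img"][200:340,110:290],(300,500))])[...,::-1])
E
python3 k.py
```

```text
[603.93891314 211.70714897 330.97775901] [ 0.50985716  0.09259987 -0.51299698] [-0.0227582  -0.02282765  0.0167187 ] [ 0.001 -0.002  0.002  0.    -0.    -0.   ]
34 [368.4 191.3]
44 [368.7 187.5]
56 [369. 183.]
64 [369.2 179.9]
```

View pics/end.png

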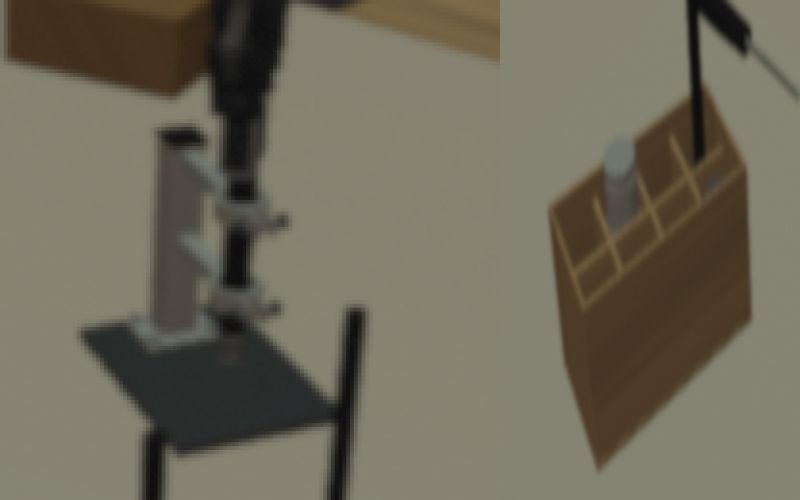

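The rod goes through both rings (crop (240,215) and (235,300)), with the steel connector clear below at (230,350). The old stick stands upright in the crate. Handing in.

```bash
python3 -c "from bench import job_done; print(job_done())"
```

```text
the job is handed in; nothing more can be done
None
```

The antenna swap is done and handed in: the old antenna stands upright in an empty crate cell, and the new one is held still through both rings. Its connector is fully below the lower ring and its end is about 23 mm above the foot plate; the job took about 24 s.

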